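# Find the heavy side of a crank wheel

## Task

Take the carving stand's black ball lever and set the head square and level, so that the wooden wheel faces straight out over the front of the base and its spindle lies level. Then crank the wheel at least one full turn one way by its knob, feeling where the weight hidden inside it sits, and bring that heavy side straight down. Finish still gripping the wheel or its knob like that, head still square and level, and leave the carved figure, the block and the mallet alone.

Things in the scene. Friction and masses are not known exactly. Their poses are not given: they have to be found in the camera images.
- stand: Grey base plate of the carving stand, 170 x 130 x 18 mm, screwed to the bench. Origin: centre of its underside. Its -x side is the front, marked by a short steel bar on top. The swivel axis rises from its centre along z; the tilt axis crosses it 140 mm above the bench. Above the plate stands a 40 mm post with a 66 mm wide fork.
- swivel (a joint): Swivel of the whole head about the base's vertical centre axis, rad. 0 = square (the wheel faces the base's front, -x); positive turns it anticlockwise seen from above. Stiff: about 1.4 N m to move, stays where it is left.
- tilt (a joint): Tilt of the head about the level axis 140 mm above the bench (the head's own y), rad. 0 = spindle level; positive lifts the wheel so that it faces upward, while the ball lever leans further back and down. Stiff: about 1.6 N m to move, stays where it is left.
- ball (a point): Centre of the black ball, 28 mm across, at the end of the head's 10 mm steel lever, 120 mm from the crossing of swivel and tilt axes: with the head level 84.9 mm behind it (head's +x) and 84.9 mm above it, moving rigidly with swivel and tilt. The point has the head's axes: -x along the spindle towards the wheel's face, y along the tilt axis.
- hub (a point): Centre of the wheel, on the spindle axis, 45 mm in front (-x of the head) of the crossing of swivel and tilt axes, so 140 mm above the bench when level. It has the head's axes and does not turn with the wheel.
- spindle (a joint): Turn of the wheel about the head's +x axis, rad, counted over several turns, no end stop. 0 = knob at the top; at angle a the knob is at y = -55 mm sin(a), z = +55 mm cos(a) from the hub in the head's axes. Starts within 0.9 of 0. The bearing drags with about 0.22 N m, slightly more than the hidden weight's greatest pull: the wheel stays wherever it is let go.
- wheel: Wooden disc, 150 mm across, 32 mm thick, with the crank knob on its face. Origin: its centre; x along the spindle (face to -x), z towards the knob; turns with the spindle. A lead weight is sealed unseen inside near the rim, at another place each time: it pulls with 0.16 to 0.21 N m when beside the spindle, not at all when straight above or below. Disc and knob are otherwise balanced.
- knob_grip (a point): Point to grip on the crank knob: on its axis, 44 mm out from the wheel's face (60 mm in front, -x, of the wheel's centre). The knob is a wooden sleeve 18 mm across and 55 mm long, 12 to 67 mm out from the face, parallel to the spindle at 55 mm radius, turning freely on its pin. The point's x axis is along the spindle; the others spin with the sleeve.
- figure: Unpainted carved figure with a hat, about 48 mm across and 111 mm tall, loose, standing on the bench. Origin: centre of its underside.
- block: Loose block of wood 110 x 45 x 45 mm, lying on the bench. Origin: centre of its underside.
- mallet: Loose wooden mallet lying on the bench: head 60 mm across and 85 mm long along +x, handle 22 mm across to x = -140 mm. Origin: under the handle's end of the head.
There are look-alikes about, which are no part of the job. There is more than one size of the stand; the job needs the larger.

How it is judged:
By the outcome, as a careful person would: the job done as asked, in the order asked, and still so for the second after the job is handed in, while the arm keeps its last pose, push and grip.
It also fails if it takes over 72 s, if anything falls off the work surface, if the arm or the gripper's body presses on something with over 40 N, if the wrist force passes 120 N, or if a joint passes its speed limit or range.

## Robot

A 6-joint arm with a two-finger parallel gripper is mounted at the origin on the work surface. World frame = base frame: x ahead of the robot, y to its left, z up, the work surface at z = 0. Lengths are in mm, angles in rad, forces in N, time in s.
With the tool pointing down it reaches from about 350 to 875 mm from the base axis. Payload 4.2 kg.
Tool frame: the origin (TCP) lies midway between the tips of the shut fingers; the grasp point (between the pads) lies 19 mm behind it (arm.grasp_offset is the distance from the TCP to the grasp point, in mm); z points along the fingers, y is the direction in which the jaws open and shut (so a half turn about z gives the same grasp; the last joint's range is limited). The gripper opens to 85 mm and grips with 20 to 120 N. Pads are 22 mm wide; open, the fingers measure 114 mm over their backs; the gripper's body (76 mm by 85 mm) begins 54 mm behind the grasp point. The pads swing forward as they close: fully open they stand 13 mm farther back than shut.
Start: joints at [1.45, 0.385, 0.008, 0, -1.194, -0.259], TCP at [231.676, 580.453, 231.312] pointing down, gripper open.
Joint ranges: [-3.14, 3.14], [-1.21, 2.06], [-1.07, 1.41], [-3.16, 2.05], [-2.99, -0.16], [-3.1, 3.1]. Speed limits (rad/s): [2.79, 2.79, 3.14, 3.14, 3.14, 3.14].

## Interface

Orientations are given as a unit quaternion [x, y, z, w].
In Python, from bench import arm gives the robot as it stands.
- The arm moves only by the tool move_arm, never from a script. Its argument "moves" is a list of rows, each an object with "gripper": the gripper's target within -1 to 1 (fully open at 1, half-way at 0, shut at -1); "xyz": the shift along the tool's x, y, z in cm, a list of three; "angular": the turn, a rotation vector about the tool's x, y, z in rad, a list of three. In form: [{"gripper": gripper, "xyz": [dx, dy, dz], "angular": [wx, wy, wz]}, ...]. A call has 1 to 10 rows; each row is the pose to reach, as a shift and turn from the pose commanded when the call began, along the tool's axes at that moment; what a row does not reach only later rows make up. A row lasts 1/8 s, in which the tool goes at most 62.5 mm and 10.7 degrees, less where a joint would pass 70% of its speed; a pose out of reach is approached as far as the arm can. A call with a gripper value outside its range is refused whole. The fingers move at their own pace and stop on an object; the grip force is fixed at half the most. Time passes only in rows, so rows that repeat a pose let the fingers close. It gives the time, the measured TCP pose, the force and the opening at its end, in the units of the state.
- arm.read_state(): the state, without advancing time (a new reading comes with each control period).
- arm.get_image(name): name is "scene" or "top"; returns (picture, depth): 400x640x3 uint8, blue, green, red; 400x640 float32, mm along the optical axis (not along the pixel's ray), 0 where there is no reading.
- arm.get_calibration(name): a dict with "camera_matrix" (3x3 intrinsics, pixels), "R" (3x3) and "t" (3): a world point X has camera coordinates R X + t. Camera axes: x right, y down, z forward; pixel columns grow to the right and rows downward; lengths in mm; the calibration is good to about 2 mm. A picture is of the moment at which its call begins. get_calibration takes no time and is no camera call.
- arm.job_done(): hands the job in, once; it reports no verdict.
The state is a dict: "clock": time; "joints": joint angles; "joint_vel": joint speeds; "joint_efforts": joint torques, N m; "position": TCP position; "ee_rot": TCP orientation; "contact_force": force on the tool from outside, world axes, zero at the start; "wrist_torque": the same for the moment, N m; "gripper_width": finger opening in mm.
Only numpy, scipy, OpenCV 4.12 (cv2) and the standard library are available. Lean on these libraries where they do the work, as an engineer would, in place of code of your own. Each camera call takes 0.05 s, during which the arm holds its last target. There are 200 camera calls.

## Working session

There is one attempt and no reset: what is moved stays moved. The work goes in short steps, Python scripts to look and compute and a tool call to move; the robot and the scene stay as the last step left them, time stands still between calls to the robot, and variables do not carry over. Pictures are saved under pics/ and viewed, about 8 in all and at most 12, crops included, and the job is handed in when it is done.

Besides the shell and the picture viewer there is one more tool, called after "Emit:" by a JSON object that holds its "op" and its "data", one argument or row to a line. move_arm: Moves the arm, as the interface text tells. Its arguments: {"type":"object","properties":{"moves":{"type":"array","items":{"type":"object","properties":{"gripper":{"type":"number"},"xyz":{"type":"array","items":{"type":"number"}},"angular":{"type":"array","items":{"type":"number"}}}}}},"required":["moves"]}

```bash
ls; mkdir -p pics; python3 - <<'E'
from bench import arm
import cv2,numpy as np
for n in("scene","top"):
    p,d=arm.get_image(n);cv2.imwrite(f"pics/{n}0.png",p);np.save(f"/tmp/{n}0.npy",d)
    c=arm.get_calibration(n);print(n,np.round(c["camera_matrix"],1).tolist(),np.round(c["R"],3).tolist(),np.round(c["t"],1))
print(arm.read_state())
E
```

```text
pics
scene [[372.4, 0.0, 320.1], [0.0, 372.4, 199.1], [0.0, 0.0, 1.0]] [[-0.532, 0.847, 0.016], [0.591, 0.385, -0.709], [-0.607, -0.367, -0.705]] [ 319.8 -232.5 1605.7]
top [[454.0, 0.0, 317.2], [0.0, 454.0, 193.8], [0.0, 0.0, 1.0]] [[0.029, -1.0, 0.011], [-0.983, -0.031, -0.182], [0.182, -0.006, -0.983]] [ -45.2  591.9 1367.1]
{'clock': 0.1, 'joints': array([ 1.44956948e+00,  3.85500677e-01,  6.76315058e-03, -4.35251457e-04,
       -1.19399770e+00, -2.58614170e-01]), 'joint_vel': array([-1.88890212e-03, -9.41437917e-04,  2.02568167e-03,  2.07043423e-03,
       -8.44746212e-07,  9.49676268e-04]), 'joint_efforts': array([-1.15541065e-03, -3.93318880e+01,  1.88931924e+01,  4.19804737e+00,
       -2.57233754e-03,  7.56970508e-06]), 'position': array([231.51561983, 579.97973343, 230.31850339]), 'ee_rot': array([ 9.82003606e-01, -1.88859567e-01, -1.35261099e-04,  9.81049452e-04]), 'contact_force': array([-0.21595613,  0.52946616, -0.73091256]), 'wrist_torque': array([-0.02076068, -0.01123214, -0.05609853]), 'gripper_width': 85.4798994075423}
```

View pics/scene0.png

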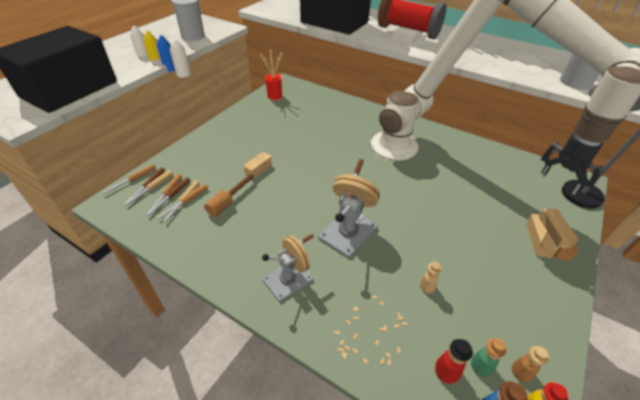

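View pics/top0.png

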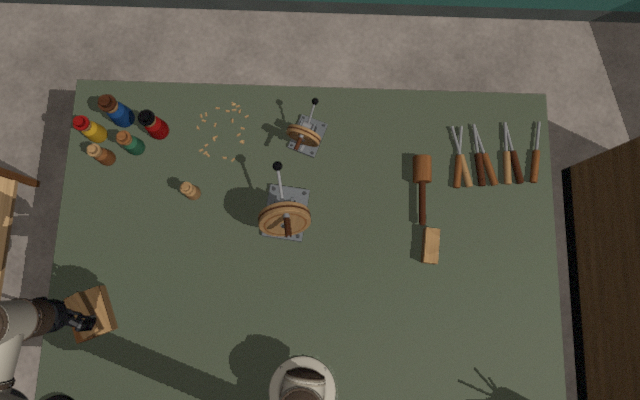

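Candidates: large stand at top (285,212) / scene (348,230); small look-alike stand at top (306,135) / scene (288,275). The larger one is the job's. Its ball is at about top (278,167) and scene (340,217). Next is a close crop of it.

```bash
cat > h.py <<'E'
import numpy as np,cv2
from bench import arm
from scipy.spatial.transform import Rotation as Ro
def cal(n):
    c=arm.get_calibration(n);return np.array(c["camera_matrix"]),np.array(c["R"]),np.array(c["t"])
def proj(n,X):
    K,R,t=cal(n);x=(np.atleast_2d(X)@R.T+t)@K.T;return x[:,:2]/x[:,2:]
def cloud(n,d):
    K,R,t=cal(n);v,u=np.mgrid[0:d.shape[0],0:d.shape[1]]
    c=np.stack([(u-K[0,2])/K[0,0]*d,(v-K[1,2])/K[1,1]*d,d],-1);return (c-t)@R
def onplane(n,uv,z):
    K,R,t=cal(n);o=-R.T@t;r=R.T@np.linalg.inv(K)@np.array([*uv,1.]);return o+r*(z-o[2])/r[2]
E
python3 - <<'E'
from h import *
a=cv2.imread("pics/top0.png")[150:250,240:330];b=cv2.imread("pics/scene0.png")[150:260,300:390]
a=cv2.resize(a,(400,444),interpolation=2);b=cv2.resize(b,(363,444),interpolation=2)
cv2.imwrite("pics/c1.png",np.hstack([a,b]))
for z in(18,): print([onplane("top",p,z).round() for p in((265,185),(310,185),(304,241),(262,238))])
for n in("top","scene"):
    d=np.load(f"/tmp/{n}0.npy");P=cloud(n,d);im=cv2.imread(f"pics/{n}0.png")
    c=onplane("top",(286,212),18)
    m=(np.hypot(P[...,0]-c[0],P[...,1]-c[1])<170)&(P[...,2]>8)&(d>0)
    q=P[m&(P[...,2]>12)&(P[...,2]<24)];
    print(n,len(q),"plate rect",cv2.minAreaRect(q[:,:2].astype(np.float32)),q[:,2].mean())
    bl=m&(im.max(-1)<60)&(P[...,2]>100);print("dark",bl.sum(),P[bl].mean(0),np.argwhere(bl).mean(0))
    np.save(f"/tmp/{n}_P.npy",P)
E
```

```text
[array([623., 141.,  18.]), array([628.,  -4.,  18.]), array([447.,  10.,  18.]), array([453., 142.,  18.])]
top 659 plate rect ((538.710205078125, 71.50211334228516), (129.21942138671875, 170.0520477294922), 83.10675048828125) 17.911527107796672
dark 131 [570.54531813  87.47365357 202.60713638] [191.27480916 276.63358779]
scene 1043 plate rect ((541.7120971679688, 73.69662475585938), (131.47360229492188, 169.13766479492188), 83.81724548339844) 17.54940786894105
dark 46 [654.33065979  93.60150299 196.25952665] [217.39130435 339.58695652]
```

View pics/c1.png

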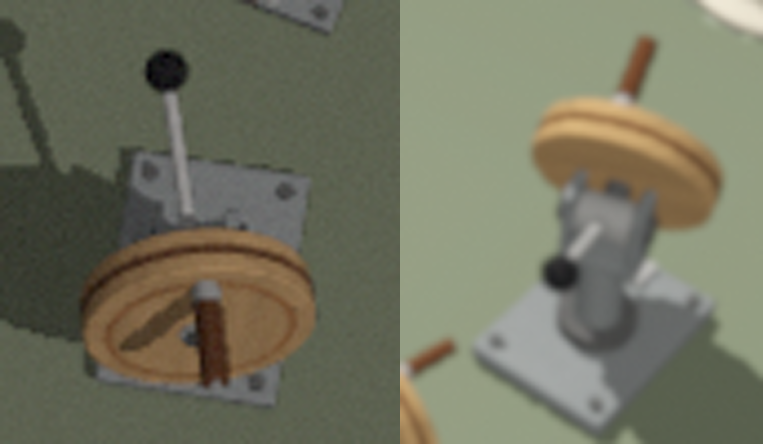

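```bash
python3 - <<'E'
from h import *
from scipy.optimize import least_squares
C=np.array([540.5,72.7,140]);yaw=np.deg2rad(-6.5)
# ball pixels by dark blob
uv={}
for n,g in(("top",(277.4,166)),("scene",(340,217.7))):
    im=cv2.imread(f"pics/{n}0.png").max(-1).astype(int)
    v,u=np.mgrid[0:400,0:640];m=(np.hypot(u-g[0],v-g[1])<7)&(im<55);uv[n]=np.array([u[m].mean(),v[m].mean()]);print(n,uv[n],m.sum())
B=least_squares(lambda X:np.concatenate([proj(n,X)[0]-uv[n] for n in uv]),C+[80,10,30]);print("ball",B.x,B.fun)
w=B.x-C;print("dist",np.linalg.norm(w)); print("swivel",np.arctan2(w[1],w[0])-yaw,"tilt",np.pi/4-np.arctan2(w[2],np.hypot(*w[:2])))
# wheel: woody points
for n in("top","scene"):
    P=np.load(f"/tmp/{n}_P.npy");im=cv2.imread(f"pics/{n}0.png").astype(int)
    m=(np.linalg.norm(P-C,axis=-1)<150)&(P[...,2]>90)&(im[...,2]-im[...,0]>45)
    Q=P[m]; 
    def f(p):
        a=Ro.from_euler("zy",[p[0],p[1]]).apply([1,0,0]) # head +x axis; tilt + lifts wheel
        r=(Q-C)@a; return np.where(np.abs(r+61)<8,r+61,8) 
    best=min((least_squares(f,[yaw+s,t],loss="soft_l1") for s in np.arange(-.6,.61,.3) for t in np.arange(-.3,1.3,.3)),key=lambda r:r.cost)
    print(n,len(Q),"head swivel,tilt",best.x[0]-yaw,best.x[1],best.cost,(np.abs(best.fun)<3).sum())
E
```

```text
top [276.84848485 165.5       ] 66
scene [339.74358974 217.56410256] 39
ball [647.24361167  90.97451425 187.38142925] [ 0.11875758 -0.05073858  0.12594152  0.01487303]
dist 118.2081060682392
swivel 0.2830026931262865 tilt 0.37297484974541895
top 1124 head swivel,tilt 0.2612785727281463 0.3951973612379262 3033.550166235506 652
scene 924 head swivel,tilt 0.2752661795002093 1.99181546612253 5395.270428585395 126
```

Ball triangulates to (647, 91, 187); the ball and the wheel face agree on swivel ≈0.27 and tilt ≈0.385, with base yaw about −6.5°. Working out the approach moves.

```bash
cat >> h.py <<'E'
C=np.array([540.5,72.7,140.]);YAW=np.deg2rad(-6.5)
def toolR(yaw,lean=0): # tool x at yaw, pointing down; lean>0: fingers point forward (+x of yaw)
    return Ro.from_euler("zyx",[yaw,-lean,np.pi])
def rel(p,R,p0=None,R0=None):
    s=arm.read_state()
    p0=s["position"] if p0 is None else p0;R0=Ro.from_quat(s["ee_rot"]) if R0 is None else R0
    print("xyz cm",np.round(R0.inv().apply(np.array(p)-p0)/10,2).tolist(),"ang",np.round((R0.inv()*R).as_rotvec(),3).tolist())
E
python3 - <<'E'
from h import *
p0=np.array([231.676,580.453,231.312])
R=toolR(YAW+.275);print(R.as_matrix().round(2))
rel([647.2,91,290],R,p0)
E
```

```text
[[ 0.99 -0.16  0.  ]
 [-0.16 -0.99 -0.  ]
 [ 0.    0.   -1.  ]]
xyz cm [56.74, 30.05, -5.8] ang [0.002, 0.0, -0.218]
```

```bash
sed -i 's/"zyx"/"ZYX"/' h.py; python3 - <<'E'
from h import *
p0=np.array([231.676,580.453,231.312])
R=toolR(YAW+.28);print(R.as_matrix().round(2))
rel([647.2,91,290],R,p0)
E
```

```text
[[ 0.99  0.17  0.  ]
 [ 0.17 -0.99 -0.  ]
 [ 0.    0.   -1.  ]]
xyz cm [56.74, 30.05, -5.8] ang [0.002, 0.0, -0.547]
```

Emit:
{"op": "move_arm", "data": {
  "moves": [
    {"gripper": 1,"xyz": [5,2.6,-4],"angular": [0,0,-0.1]},
    {"gripper": 1,"xyz": [10,5.3,-5.8],"angular": [0,0,-0.2]},
    {"gripper": 1,"xyz": [15,8,-5.8],"angular": [0,0,-0.3]},
    {"gripper": 1,"xyz": [20,10.6,-5.8],"angular": [0,0,-0.4]},
    {"gripper": 0.6,"xyz": [25,13.2,-5.8],"angular": [0,0,-0.547]},
    {"gripper": 0.6,"xyz": [30,15.9,-5.8],"angular": [0,0,-0.547]},
    {"gripper": 0.6,"xyz": [35,18.5,-5.8],"angular": [0,0,-0.547]},
    {"gripper": 0.6,"xyz": [40,21.2,-5.8],"angular": [0,0,-0.547]},
    {"gripper": 0.6,"xyz": [45,23.8,-5.8],"angular": [0,0,-0.547]},
    {"gripper": 0.6,"xyz": [50,26.5,-5.8],"angular": [0,0,-0.547]}
  ]
}}

```text
clock: 1.35
position: [598.6, 147.4, 288.8]
ee_rot: [0.997, 0.084, -0.0, 0.0]
contact_force: [0.8, 0.4, 0.8]
gripper_width: 68.2
```

Emit:
{"op": "move_arm", "data": {
  "moves": [
    {"gripper": 0.6,"xyz": [4.6,6.0,0],"angular": [0,0,0]},
    {"gripper": 0.6,"xyz": [4.6,6.0,0],"angular": [0,0,0]},
    {"gripper": 0.6,"xyz": [4.6,6.0,0],"angular": [0,0,0]}
  ]
}}

```text
clock: 1.72
position: [653.2, 96.9, 288.1]
ee_rot: [0.997, 0.083, -0.001, 0.0]
contact_force: [0.1, 0.3, -0.4]
gripper_width: 68.4
```

```bash
python3 - <<'E'
from h import *
s=arm.read_state();print(s["clock"],s["position"],s["contact_force"],s["gripper_width"])
rel([647.2,91,166],toolR(YAW+.28))
E
```

```text
1.725 [653.15508916  96.88065081 288.10194658] [ 0.05661788  0.26367052 -0.35039166] 68.35514452984094
xyz cm [-0.66, 0.48, 12.21] ang [0.0, 0.002, -0.001]
```

Emit:
{"op": "move_arm", "data": {
  "moves": [
    {"gripper": 0.4,"xyz": [-0.7,0.5,5],"angular": [0,0,0]},
    {"gripper": 0.4,"xyz": [-0.7,0.5,9],"angular": [0,0,0]},
    {"gripper": 0.4,"xyz": [-0.7,0.5,12.2],"angular": [0,0,0]},
    {"gripper": 0.4,"xyz": [-0.7,0.5,12.2],"angular": [0,0,0]}
  ]
}}

```text
clock: 2.22
position: [644.4, 92.4, 164.9]
ee_rot: [0.996, 0.084, -0.003, 0.001]
contact_force: [-0.6, 1.3, 0.3]
gripper_width: 59.8
```

```bash
python3 - <<'E'
from h import *
out=[]
s=arm.read_state();print(s["position"],s["contact_force"],s["gripper_width"])
for n,(u,v),r in(("top",(278,165),32),("scene",(345,200),45)):
    p,d=arm.get_image(n);out.append(cv2.resize(p[v-r:v+r,u-r:u+r],(400,400),interpolation=2))
cv2.imwrite("pics/c2.png",np.hstack(out))
E
```

```text
[644.4251329   92.38843257 164.89019914] [-0.6167769   1.29133524  0.26179859] 59.81459383057633
```

View pics/c2.png

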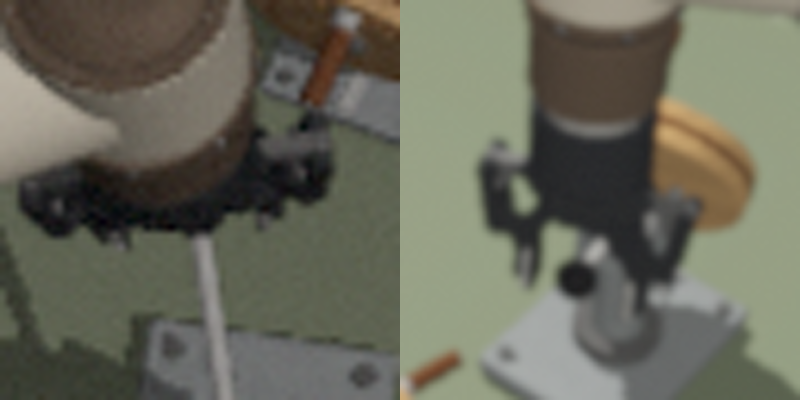

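Ball at about (575,278) in the scene half lies between the fingers. Closing the gripper.

Emit:
{"op": "move_arm", "data": {
  "moves": [
    {"gripper": -0.2,"xyz": [0.2,0,0],"angular": [0,0,0]},
    {"gripper": -1,"xyz": [0.2,0,0],"angular": [0,0,0]},
    {"gripper": -1,"xyz": [0.2,0,0],"angular": [0,0,0]},
    {"gripper": -1,"xyz": [0.2,0,0],"angular": [0,0,0]},
    {"gripper": -1,"xyz": [0.2,0,0],"angular": [0,0,0]}
  ]
}}

```text
clock: 2.95
position: [650.4, 90.7, 170.0]
ee_rot: [0.996, 0.084, 0.002, 0.001]
contact_force: [0.0, -3.3, 6.4]
gripper_width: 24.9
```

```bash
python3 - <<'E'
from h import *
s=arm.read_state();p=s["position"];print(s["clock"],p,s["contact_force"],s["gripper_width"],Ro.from_quat(s["ee_rot"]).as_euler("ZYX"))
R0=Ro.from_quat(s["ee_rot"])
# ball path: interpolate sw,tilt from start to zero; keep offset of TCP to ball
def ball(sw,t): return C+Ro.from_euler("ZY",[YAW+sw,t]).apply([84.85,0,84.85])
for k in np.linspace(0,1.0,9)[1:]:
    sw,t=.28*(1-k),.38*(1-k)
    dp=ball(sw,t)-ball(.28,.38)
    rel(p+dp,Ro.from_euler("z",-.28*k)*R0,p,R0)
print(ball(.28,.38),ball(0,0))
E
```

```text
2.95 [650.42733266  90.68004104 169.97807199] [ 0.01619906 -3.33459632  6.41900453] 24.928427504005295 [ 0.16744733 -0.00403006  3.13996522]
xyz cm [-0.24, 0.38, -0.52] ang [-0.0, -0.0, 0.035]
xyz cm [-0.52, 0.74, -1.03] ang [-0.0, -0.0, 0.07]
xyz cm [-0.84, 1.08, -1.52] ang [-0.0, -0.0, 0.105]
xyz cm [-1.18, 1.39, -2.0] ang [-0.001, -0.0, 0.14]
xyz cm [-1.56, 1.67, -2.47] ang [-0.001, -0.0, 0.175]
xyz cm [-1.97, 1.93, -2.91] ang [-0.001, -0.0, 0.21]
xyz cm [-2.4, 2.16, -3.35] ang [-0.001, -0.0, 0.245]
xyz cm [-2.86, 2.35, -3.76] ang [-0.001, -0.0, 0.28]
[649.24388082  90.98103739 187.3245925 ] [624.80457195  63.09470731 224.85      ]
```

Emit:
{"op": "move_arm", "data": {
  "moves": [
    {"gripper": -1,"xyz": [-0.1,0.2,-0.26],"angular": [0,0,0.017]},
    {"gripper": -1,"xyz": [-0.24,0.38,-0.52],"angular": [0,0,0.035]},
    {"gripper": -1,"xyz": [-0.38,0.56,-0.78],"angular": [0,0,0.052]},
    {"gripper": -1,"xyz": [-0.52,0.74,-1.03],"angular": [0,0,0.07]},
    {"gripper": -1,"xyz": [-0.68,0.92,-1.28],"angular": [0,0,0.087]},
    {"gripper": -1,"xyz": [-0.84,1.08,-1.52],"angular": [0,0,0.105]}
  ]
}}

```text
clock: 3.7
position: [644.8, 86.0, 180.2]
ee_rot: [1.0, 0.03, 0.003, -0.005]
contact_force: [5.7, 18.4, -9.5]
gripper_width: 25.0
```

Emit:
{"op": "move_arm", "data": {
  "moves": [
    {"gripper": -1,"xyz": [-0.12,0.35,-0.5],"angular": [0,0,0.035]},
    {"gripper": -1,"xyz": [-0.25,0.68,-0.95],"angular": [0,0,0.07]},
    {"gripper": -1,"xyz": [-0.4,0.98,-1.4],"angular": [0,0,0.105]},
    {"gripper": -1,"xyz": [-0.55,1.3,-1.83],"angular": [0,0,0.14]},
    {"gripper": -1,"xyz": [-0.7,1.5,-2.24],"angular": [0,0,0.175]},
    {"gripper": -1,"xyz": [-0.7,1.5,-2.24],"angular": [0,0,0.175]}
  ]
}}

```text
clock: 4.45
position: [632.7, 70.2, 198.1]
ee_rot: [0.998, -0.057, -0.006, -0.004]
contact_force: [-2.9, 14.8, -14.0]
gripper_width: 24.8
```

```bash
cat >> h.py <<'E'
def headfit(tag,ball0=None):
    """fit head axis (swivel, tilt) to wheel face + rim in top depth"""
    from scipy.optimize import least_squares
    p,d=arm.get_image("top");cv2.imwrite(f"pics/top_{tag}.png",p);np.save(f"/tmp/top_{tag}.npy",d)
    p2,d2=arm.get_image("scene");cv2.imwrite(f"pics/scene_{tag}.png",p2);np.save(f"/tmp/scene_{tag}.npy",d2)
    Q=[]
    for im,dd,n in((p,d,"top"),(p2,d2,"scene")):
        P=cloud(n,dd);im=im.astype(int)
        m=(np.linalg.norm(P-C,axis=-1)<130)&(P[...,2]>60)&(im[...,2]-im[...,0]>45)&(dd>0);Q.append(P[m])
    def res(q,p):
        L=(q-C)@Ro.from_euler("ZY",[YAW+p[0],p[1]]).as_matrix()
        rr=np.hypot(L[:,1],L[:,2]);x=L[:,0]+45
        return np.clip(np.hypot(np.maximum(np.abs(x)-16,0),np.maximum(rr-75,0))+np.minimum(0,np.maximum(np.abs(x)-16,rr-75)),-8,8)
    for lab,q in(("top",Q[0]),("scene",Q[1]),("both",np.vstack(Q))):
        b=min((least_squares(lambda p:res(q,p),[s,t],loss="soft_l1") for s in(-.1,.1,.3) for t in(-.1,.15,.4)),key=lambda r:r.cost)
        print(lab,len(q),"swivel,tilt",b.x.round(3),"median|r|",np.median(np.abs(b.fun)).round(2))
E
python3 - <<'E'
from h import *
s=arm.read_state();print(s["clock"],s["position"],s["contact_force"],s["gripper_width"]);headfit("a")
E
```

```text
4.45 [632.66871365  70.21309605 198.09925504] [ -2.92099212  14.76741558 -14.00147281] 24.810235504288336
top 767 swivel,tilt [0.099 0.117] median|r| 1.67
scene 719 swivel,tilt [0.129 0.123] median|r| 1.05
both 1486 swivel,tilt [0.119 0.118] median|r| 1.36
```

Emit:
{"op": "move_arm", "data": {
  "moves": [
    {"gripper": -1,"xyz": [-0.25,0.3,-0.3],"angular": [0,0,0]},
    {"gripper": -1,"xyz": [-0.5,0.6,-0.55],"angular": [0,0,0]},
    {"gripper": -1,"xyz": [-0.75,0.9,-0.8],"angular": [0,0,0]},
    {"gripper": -1,"xyz": [-0.9,1.1,-1.05],"angular": [0,0,0]},
    {"gripper": -1,"xyz": [-0.9,1.1,-1.05],"angular": [0,0,0]},
    {"gripper": -1,"xyz": [-0.9,1.1,-1.05],"angular": [0,0,0]}
  ]
}}

```text
clock: 5.3
position: [623.4, 61.0, 208.4]
ee_rot: [0.998, -0.057, -0.005, -0.005]
contact_force: [0.2, 17.2, -15.2]
gripper_width: 24.6
```

```bash
python3 - <<'E'
from h import *
s=arm.read_state();print(s["clock"],s["position"],s["contact_force"],s["gripper_width"]);headfit("b")
E
```

```text
5.3 [623.41650192  61.01164145 208.37228907] [  0.24593394  17.15797638 -15.17213886] 24.62157646625208
top 559 swivel,tilt [0.002 0.026] median|r| 1.54
scene 798 swivel,tilt [0.022 0.028] median|r| 1.04
both 1357 swivel,tilt [0.018 0.025] median|r| 1.2
```

Emit:
{"op": "move_arm", "data": {
  "moves": [
    {"gripper": -1,"xyz": [0,-0.3,0.3],"angular": [0,0,0]},
    {"gripper": -1,"xyz": [0,-0.5,0.5],"angular": [0,0,0]},
    {"gripper": -1,"xyz": [0,-0.5,0.5],"angular": [0,0,0]}
  ]
}}

```text
clock: 5.78
position: [623.5, 61.3, 208.2]
ee_rot: [0.998, -0.057, -0.004, -0.001]
contact_force: [-5.5, 4.8, -0.7]
gripper_width: 24.8
```

Preload unwound, so I open, rise and back off sideways to measure.

Emit:
{"op": "move_arm", "data": {
  "moves": [
    {"gripper": 0.4,"xyz": [0,0,0],"angular": [0,0,0]},
    {"gripper": 0.4,"xyz": [0,0,0],"angular": [0,0,0]},
    {"gripper": 0.4,"xyz": [0,0,0],"angular": [0,0,0]},
    {"gripper": 0.4,"xyz": [0,0,-6],"angular": [0,0,0]},
    {"gripper": 0.4,"xyz": [0,0,-12],"angular": [0,0,0]},
    {"gripper": 0.4,"xyz": [0,-6,-12],"angular": [0,0,0]},
    {"gripper": 0.4,"xyz": [-2,-12,-12],"angular": [0,0,0]},
    {"gripper": 0.4,"xyz": [-4,-18,-12],"angular": [0,0,0]},
    {"gripper": 0.4,"xyz": [-6,-24,-12],"angular": [0,0,0]},
    {"gripper": 0.4,"xyz": [-8,-28,-12],"angular": [0,0,0]}
  ]
}}

```text
clock: 7.02
position: [578.3, 348.8, 330.0]
ee_rot: [0.998, -0.056, -0.0, -0.0]
contact_force: [0.1, 0.0, 0.5]
gripper_width: 59.8
```

```bash
cat > fit.py <<'E'
from h import *
from scipy.optimize import least_squares
import sys
tag=sys.argv[1]
Pc={}
for n in("top","scene"):
    ims=[arm.get_image(n) for _ in range(3)];im=ims[0][0];d=np.median([x[1] for x in ims],0)
    cv2.imwrite(f"pics/{n}_{tag}.png",im);P=cloud(n,d);i=im.astype(int);r=np.linalg.norm(P[...,:2]-C[:2],axis=-1)
    sat=i.max(-1)-i.min(-1)
    pl=P[(r<120)&(P[...,2]>13)&(P[...,2]<23)]
    wh=P[(np.linalg.norm(P-C,axis=-1)<130)&(P[...,2]>60)&(i[...,2]-i[...,0]>45)&(d>0)]
    v,u=np.mgrid[0:400,0:640];g=proj(n,C+[84,-9.6,85])[0];m=(np.hypot(u-g[0],v-g[1])<10)&(i.max(-1)<55)
    Pc[n]=(pl,wh,np.array([u[m].mean(),v[m].mean()]),m.sum())
    rc=cv2.minAreaRect(pl[:,:2].astype(np.float32));print(n,"plate",np.round(rc[0],1),np.round(rc[1],1),round(rc[2],2),"ballpx",Pc[n][2].round(1),m.sum())
B=least_squares(lambda X:np.concatenate([proj(n,X)[0]-Pc[n][2] for n in Pc]),C+[84,-9,85]);print("ball",B.x.round(1),np.round(B.fun,2))
w=B.x-C;print("  |w|",np.linalg.norm(w).round(1),"az",np.arctan2(w[1],w[0]).round(4),"tilt",(np.pi/4-np.arctan2(w[2],np.hypot(*w[:2]))).round(3))
for lab in("top","scene"):
    q=Pc[lab][1]
    def res(p):
        L=(q-C-[p[2],p[3],0])@Ro.from_euler("ZY",[p[0],p[1]]).as_matrix()
        rr=np.hypot(L[:,1],L[:,2]);x=L[:,0]+45
        dist=np.hypot(np.maximum(np.abs(x)-16,0),np.maximum(rr-75,0))+np.minimum(0,np.maximum(np.abs(x)-16,rr-75))
        return np.append(np.clip(dist,-8,8),np.array(p[2:])*3)
    b=least_squares(res,[YAW,0,0,0],loss="soft_l1");print(lab,len(q),"wheel az,tilt,dx,dy",b.x.round(3),np.median(np.abs(b.fun)).round(2))
    # knob: points beyond face by >12 mm
    L=(q-C)@Ro.from_euler("ZY",[b.x[0],b.x[1]]).as_matrix();k=L[(L[:,0]<-75)&(L[:,0]>-130)];print("  knob pts",len(k),k.mean(0).round(1),k.max(0).round(1))
E
python3 fit.py c
```

```text
top plate [538.8  72. ] [129.4 169.7] 83.03 ballpx [285.6 170.4] 74
scene plate [541.5  73. ] [130.1 169.2] 83.44 ballpx [335.2 200.5] 36
ball [625.8  62.4 221.6] [ 0.32 -0.14  0.35  0.04]
  |w| 118.5 az -0.1204 tilt 0.026
top 549 wheel az,tilt,dx,dy [-0.109  0.034 -1.562 -0.155] 0.84
  knob pts 36 [-95.5 -10.9  62.8] [-78.4  -4.9  65.4]
scene 1051 wheel az,tilt,dx,dy [-0.11   0.033 -1.231 -0.327] 0.72
  knob pts 39 [-92.   -7.5  61.7] [-75.2   1.3  64.4]
```

Swivel is within about 0.005, but the tilt is still about +0.03. I regrip the ball and nudge it up.

Emit:
{"op": "move_arm", "data": {
  "moves": [
    {"gripper": 0.4,"xyz": [2,6,0],"angular": [0,0,0]},
    {"gripper": 0.4,"xyz": [4,12,0],"angular": [0,0,0]},
    {"gripper": 0.4,"xyz": [6,18,0],"angular": [0,0,0]},
    {"gripper": 0.4,"xyz": [7,24,0],"angular": [0,0,0]},
    {"gripper": 0.4,"xyz": [8,28,0],"angular": [0,0,0]},
    {"gripper": 0.4,"xyz": [8,28,6],"angular": [0,0,0]},
    {"gripper": 0.4,"xyz": [8,28,12.3],"angular": [0,0,0]},
    {"gripper": 0.4,"xyz": [8,28,12.3],"angular": [0,0,0]},
    {"gripper": 0.4,"xyz": [8,28,12.3],"angular": [0,0,0]}
  ]
}}

```text
clock: 8.45
position: [628.8, 58.6, 210.5]
ee_rot: [0.998, -0.057, 0.002, -0.0]
contact_force: [0.2, 0.2, 0.7]
gripper_width: 59.9
```

Emit:
{"op": "move_arm", "data": {
  "moves": [
    {"gripper": -1,"xyz": [0,0,0],"angular": [0,0,0]},
    {"gripper": -1,"xyz": [0,0,0],"angular": [0,0,0]},
    {"gripper": -1,"xyz": [0,0,0],"angular": [0,0,0]},
    {"gripper": -1,"xyz": [0,0,0],"angular": [0,0,0]}
  ]
}}

```text
clock: 8.95
position: [628.5, 60.8, 210.6]
ee_rot: [0.998, -0.056, 0.003, -0.001]
contact_force: [-0.9, 3.3, 5.7]
gripper_width: 25.0
```

Emit:
{"op": "move_arm", "data": {
  "moves": [
    {"gripper": -1,"xyz": [-0.1,0,-0.4],"angular": [0,0,0]},
    {"gripper": -1,"xyz": [-0.25,0,-0.75],"angular": [0,0,0]},
    {"gripper": -1,"xyz": [-0.25,0,-0.75],"angular": [0,0,0]}
  ]
}}

```text
clock: 9.32
position: [625.6, 61.2, 213.6]
ee_rot: [0.998, -0.056, 0.001, -0.001]
contact_force: [4.5, 4.0, -5.9]
gripper_width: 24.6
```

```bash
sed -i 's/np.deg2rad(-6.5)/-0.117/' h.py; python3 fit.py d 2>&1 | grep -E "wheel|Err"
```

```text
top 562 wheel az,tilt,dx,dy [-0.117 -0.    -1.398 -0.693] 0.96
scene 804 wheel az,tilt,dx,dy [-0.112  0.002 -1.265 -0.633] 0.71
```

Emit:
{"op": "move_arm", "data": {
  "moves": [
    {"gripper": -1,"xyz": [0.1,0,0.3],"angular": [0,0,0]},
    {"gripper": 0.4,"xyz": [0.1,0,0.3],"angular": [0,0,0]},
    {"gripper": 0.4,"xyz": [0.1,0,0.3],"angular": [0,0,0]},
    {"gripper": 0.4,"xyz": [0.1,0,0.3],"angular": [0,0,0]},
    {"gripper": 0.4,"xyz": [0,0,-6],"angular": [0,0,0]},
    {"gripper": 0.4,"xyz": [0,0,-11],"angular": [0,0,0]},
    {"gripper": 0.4,"xyz": [0,-6,-11],"angular": [0,0,0]},
    {"gripper": 0.4,"xyz": [-5,-12,-11],"angular": [0,0,0]},
    {"gripper": 0.4,"xyz": [-10,-18,-11],"angular": [0,0,0]},
    {"gripper": 0.4,"xyz": [-14,-22,-11],"angular": [0,0,0]}
  ]
}}

```text
clock: 10.88
position: [524.0, 274.9, 324.7]
ee_rot: [0.998, -0.057, -0.0, 0.0]
contact_force: [1.0, 0.3, 0.7]
gripper_width: 60.1
```

```bash
python3 fit.py e; python3 - <<'E'
from h import *
a=cv2.imread("pics/top_e.png")[155:250,235:330];b=cv2.imread("pics/scene_e.png")[150:260,290:400]
cv2.imwrite("pics/c3.png",np.hstack([cv2.resize(a,(400,400),interpolation=2),cv2.resize(b,(400,400),interpolation=2)]))
E
```

```text
top plate [538.7  71.9] [129.5 170.3] 83.06 ballpx [285.4 171. ] 75
scene plate [540.6  73.5] [128.9 170.5] 82.77 ballpx [335.9 199.4] 37
ball [623.3  63.  224.1] [ 0.23 -0.1   0.25  0.03]
  |w| 118.4 az -0.1171 tilt -0.004
top 541 wheel az,tilt,dx,dy [-1.110e-01 -1.000e-03 -1.432e+00 -5.210e-01] 0.91
  knob pts 33 [-96.4 -11.   63.3] [-78.9  -4.4  66.4]
scene 1061 wheel az,tilt,dx,dy [-1.110e-01 -1.000e-03 -1.273e+00 -2.270e-01] 0.68
  knob pts 39 [-94.4  -7.7  61.8] [-75.4  -0.4  64.6]
```

View pics/c3.png

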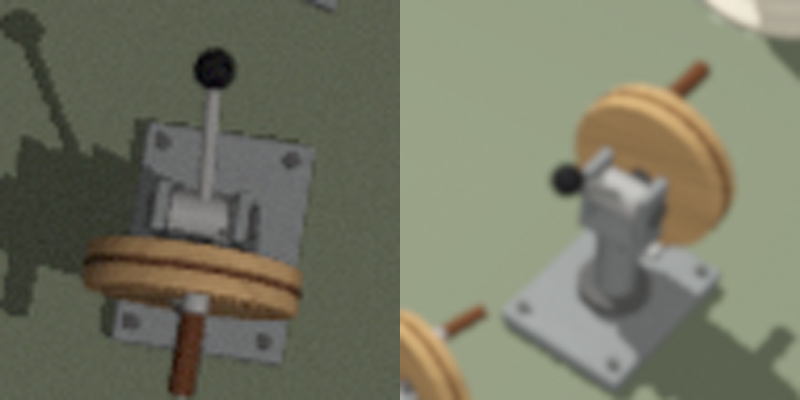

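```bash
sed -i 's/C=np.array(\[540.5,72.7,140.\])/C=np.array([539.3,72.5,140.])/; s/YAW=-0.117/YAW=-0.116/' h.py
cat >> h.py <<'E'
LEAN=.35;RT=toolR(YAW,LEAN);H=Ro.from_euler("z",YAW)
def knobtcp(a,up=0,out=109): return C+H.apply([-out,-55*np.sin(a),55*np.cos(a)+up])+19*RT.apply([0,0,1])
E
python3 - <<'E'
from h import *
print(RT.apply([0,0,1]).round(3),RT.apply([0,1,0]).round(3),knobtcp(.17).round(1))
rel(knobtcp(.17,up=100),RT)
E
```

```text
[ 0.341 -0.04  -0.939] [-0.116 -0.993  0.   ] [436.4  75.1 176.4]
xyz cm [-6.6, 20.68, 4.86] ang [-0.0, 0.35, 0.003]
```

Emit:
{"op": "move_arm", "data": {
  "moves": [
    {"gripper": 0.1,"xyz": [-3,5,0],"angular": [0,0.1,0]},
    {"gripper": 0.1,"xyz": [-6,9,0],"angular": [0,0.2,0]},
    {"gripper": 0.1,"xyz": [-6.6,13,1],"angular": [0,0.3,0]},
    {"gripper": 0.1,"xyz": [-6.6,17,3],"angular": [0,0.35,0]},
    {"gripper": 0.1,"xyz": [-6.6,20.7,4.9],"angular": [0,0.35,0]},
    {"gripper": 0.1,"xyz": [-6.6,20.7,4.9],"angular": [0,0.35,0]},
    {"gripper": 0.1,"xyz": [-6.6,20.7,4.9],"angular": [0,0.35,0]}
  ]
}}

```text
clock: 12.05
position: [437.1, 74.9, 276.7]
ee_rot: [0.983, -0.057, 0.175, 0.01]
contact_force: [-0.7, -0.7, 0.1]
gripper_width: 47.3
```

```bash
python3 - <<'E'
from h import *
s=arm.read_state();print(s["position"],s["contact_force"],s["wrist_torque"],s["joints"].round(2),(Ro.from_quat(s["ee_rot"]).inv()*RT).as_rotvec().round(3))
rel(knobtcp(.17),RT)
E
```

```text
[437.07126922  74.94870891 276.73576498] [-0.67897532 -0.6984853   0.13631649] [0.10015002 0.67766833 0.02777336] [ 0.7  -0.14 -0.67  0.35 -0.83  0.55] [-0.001 -0.001  0.001]
xyz cm [-3.52, -0.0, 9.4] ang [-0.001, -0.001, 0.001]
```

Emit:
{"op": "move_arm", "data": {
  "moves": [
    {"gripper": 0.1,"xyz": [-1.7,0,4.5],"angular": [0,0,0]},
    {"gripper": 0.1,"xyz": [-3.5,0,9.4],"angular": [0,0,0]},
    {"gripper": 0.1,"xyz": [-3.5,0,9.4],"angular": [0,0,0]},
    {"gripper": 0.1,"xyz": [-3.5,0,9.4],"angular": [0,0,0]}
  ]
}}

```text
clock: 12.55
position: [437.7, 77.1, 177.9]
ee_rot: [0.983, -0.055, 0.176, 0.009]
contact_force: [0.3, 0.6, 0.1]
gripper_width: 47.0
```

```bash
python3 - <<'E'
from h import *
F=[]
for i in range(4):
    s=arm.read_state();F.append(s["contact_force"]);p,d=arm.get_image("scene" if i%2 else "top");cv2.imwrite(f"pics/k{i}.png",p)
print(s["position"],knobtcp(.17),np.round(F,2).tolist())
a=cv2.imread("pics/k0.png")[160:270,230:340];b=cv2.imread("pics/k1.png")[120:230,310:420]
cv2.imwrite("pics/c4.png",np.hstack([cv2.resize(a,(400,400),interpolation=2),cv2.resize(b,(400,400),interpolation=2)]))
E
```

```text
[437.34875883  77.04854151 178.1721378 ] [436.42683988  75.11911464 176.35908064] [[0.27, 0.64, 0.13], [0.6, -0.48, 0.41], [0.12, 0.22, -0.23], [-0.71, 0.18, 0.26]]
```

View pics/c4.png

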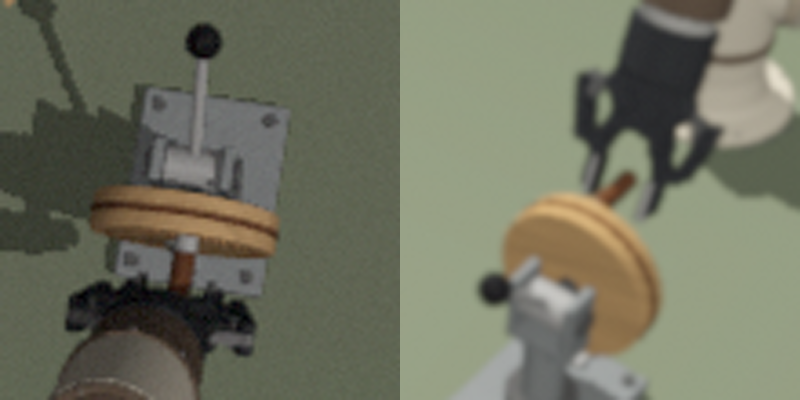

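The knob is between the fingers (scene half about (615,190)), and the free-air force bias is near zero. Closing on it.

Emit:
{"op": "move_arm", "data": {
  "moves": [
    {"gripper": -1,"xyz": [0,0,0],"angular": [0,0,0]},
    {"gripper": -1,"xyz": [0,0,0],"angular": [0,0,0]},
    {"gripper": -1,"xyz": [0,0,0],"angular": [0,0,0]},
    {"gripper": -1,"xyz": [0,0,0],"angular": [0,0,0]},
    {"gripper": -1,"xyz": [0,0,0],"angular": [0,0,0]}
  ]
}}

```text
clock: 13.38
position: [435.9, 75.8, 176.3]
ee_rot: [0.983, -0.055, 0.174, 0.009]
contact_force: [-3.8, 0.8, 6.1]
gripper_width: 16.4
```

```bash
python3 - <<'E'
from h import *
s=arm.read_state();p=s["position"];g=H.inv().apply(p-19*RT.apply([0,0,1])-C);print(p,g.round(1),s["contact_force"],s["gripper_width"],"a?",np.arctan2(-g[1],g[2]),np.hypot(g[1],g[2]))
E
```

```text
[435.85587005  75.80239609 176.3165887 ] [-109.6   -8.7   54.2] [-3.82924078  0.79838206  6.06896907] 16.41911157233353 a? 0.1591246406372791 54.85772264289555
```

```bash
cat > rows.py <<'E'
from h import *
import sys,json
a0,st,n,m=float(sys.argv[1]),np.deg2rad(float(sys.argv[2])),int(sys.argv[3]),int(sys.argv[4]) # start a, step per call, calls, rows
def cum(a):
    L=np.array([0,-55*np.sin(a),55*np.cos(a)])/10;return np.round(RT.inv().apply(H.apply(L)),2)
for k in range(n):
    b=cum(a0+k*st);print(json.dumps([{"gripper":-1,"xyz":np.round(cum(a0+(k+j/m)*st)-b,2).tolist(),"angular":[0,0,0]} for j in range(1,m+1)]), "->a=%.3f"%(a0+(k+1)*st))
E
python3 rows.py .16 20 20 3 | sed 's/"gripper": -1, "xyz": //g; s/, "angular": \[0, 0, 0\]//g'
```

```text
[{[-0.05, 0.62, 0.13]}, {[-0.12, 1.22, 0.33]}, {[-0.21, 1.8, 0.59]}] ->a=0.509
[{[-0.12, 0.54, 0.32]}, {[-0.26, 1.04, 0.7]}, {[-0.42, 1.48, 1.13]}] ->a=0.858
[{[-0.17, 0.39, 0.48]}, {[-0.36, 0.72, 0.99]}, {[-0.56, 0.98, 1.54]}] ->a=1.207
[{[-0.21, 0.19, 0.58]}, {[-0.42, 0.31, 1.17]}, {[-0.64, 0.36, 1.76]}] ->a=1.556
[{[-0.22, -0.03, 0.61]}, {[-0.44, -0.13, 1.2]}, {[-0.65, -0.3, 1.78]}] ->a=1.905
[{[-0.2, -0.25, 0.55]}, {[-0.39, -0.56, 1.08]}, {[-0.57, -0.94, 1.56]}] ->a=2.254
[{[-0.16, -0.43, 0.45]}, {[-0.31, -0.91, 0.84]}, {[-0.43, -1.44, 1.18]}] ->a=2.603
[{[-0.1, -0.57, 0.27]}, {[-0.18, -1.17, 0.49]}, {[-0.23, -1.79, 0.63]}] ->a=2.953
[{[-0.03, -0.63, 0.08]}, {[-0.03, -1.27, 0.09]}, {[-0.01, -1.91, 0.03]}] ->a=3.302
[{[0.05, -0.62, -0.13]}, {[0.12, -1.22, -0.33]}, {[0.21, -1.8, -0.59]}] ->a=3.651
[{[0.12, -0.54, -0.32]}, {[0.26, -1.04, -0.7]}, {[0.42, -1.48, -1.13]}] ->a=4.000
[{[0.17, -0.39, -0.48]}, {[0.36, -0.72, -0.99]}, {[0.56, -0.98, -1.54]}] ->a=4.349
[{[0.21, -0.19, -0.58]}, {[0.42, -0.31, -1.17]}, {[0.64, -0.36, -1.76]}] ->a=4.698
[{[0.22, 0.03, -0.61]}, {[0.44, 0.13, -1.2]}, {[0.65, 0.3, -1.78]}] ->a=5.047
[{[0.2, 0.25, -0.55]}, {[0.39, 0.56, -1.08]}, {[0.57, 0.94, -1.56]}] ->a=5.396
[{[0.16, 0.43, -0.45]}, {[0.31, 0.91, -0.84]}, {[0.43, 1.44, -1.18]}] ->a=5.745
[{[0.1, 0.57, -0.27]}, {[0.18, 1.17, -0.49]}, {[0.23, 1.79, -0.63]}] ->a=6.094
[{[0.03, 0.63, -0.08]}, {[0.03, 1.27, -0.09]}, {[0.01, 1.91, -0.03]}] ->a=6.443
[{[-0.05, 0.62, 0.13]}, {[-0.12, 1.22, 0.33]}, {[-0.21, 1.8, 0.59]}] ->a=6.792
[{[-0.12, 0.54, 0.32]}, {[-0.26, 1.04, 0.7]}, {[-0.42, 1.48, 1.13]}] ->a=7.141
```

Emit:
{"op": "move_arm", "data": {
  "moves": [
    {"gripper": -1,"xyz": [0.05,0,-0.12],"angular": [0,0,0]},
    {"gripper": -1,"xyz": [0.1,0,-0.18],"angular": [0,0,0]}
  ]
}}

```text
clock: 13.62
position: [435.7, 75.7, 176.9]
ee_rot: [0.983, -0.055, 0.173, 0.01]
contact_force: [3.9, 1.9, -9.1]
gripper_width: 16.1
```

Emit:
{"op": "move_arm", "data": {
  "moves": [
    {"gripper": -1,"xyz": [-0.04,0,0.08],"angular": [0,0,0]},
    {"gripper": -1,"xyz": [-0.04,0,0.08],"angular": [0,0,0]}
  ]
}}

```text
clock: 13.88
position: [435.8, 75.7, 176.7]
ee_rot: [0.983, -0.055, 0.174, 0.01]
contact_force: [0.5, 2.3, -2.2]
gripper_width: 16.3
```

Emit:
{"op": "move_arm", "data": {
  "moves": [
    {"gripper": -1,"xyz": [-0.05,0.62,0.13],"angular": [0,0,0]},
    {"gripper": -1,"xyz": [-0.12,1.22,0.33],"angular": [0,0,0]},
    {"gripper": -1,"xyz": [-0.21,1.8,0.59],"angular": [0,0,0]}
  ]
}}

```text
clock: 14.25
position: [434.0, 58.3, 171.2]
ee_rot: [0.983, -0.055, 0.175, 0.009]
contact_force: [-8.3, 6.5, 4.5]
gripper_width: 16.2
```

Emit:
{"op": "move_arm", "data": {
  "moves": [
    {"gripper": -1,"xyz": [-0.12,0.54,0.32],"angular": [0,0,0]},
    {"gripper": -1,"xyz": [-0.26,1.04,0.7],"angular": [0,0,0]},
    {"gripper": -1,"xyz": [-0.42,1.48,1.13],"angular": [0,0,0]}
  ]
}}

```text
clock: 14.62
position: [432.0, 42.7, 159.1]
ee_rot: [0.983, -0.055, 0.174, 0.01]
contact_force: [-5.7, 1.6, 5.8]
gripper_width: 16.5
```

Emit:
{"op": "move_arm", "data": {
  "moves": [
    {"gripper": -1,"xyz": [-0.17,0.39,0.48],"angular": [0,0,0]},
    {"gripper": -1,"xyz": [-0.36,0.72,0.99],"angular": [0,0,0]},
    {"gripper": -1,"xyz": [-0.56,0.98,1.54],"angular": [0,0,0]}
  ]
}}

```text
clock: 15.0
position: [430.6, 32.2, 142.4]
ee_rot: [0.983, -0.056, 0.174, 0.011]
contact_force: [-3.6, -0.6, 4.4]
gripper_width: 16.1
```

Emit:
{"op": "move_arm", "data": {
  "moves": [
    {"gripper": -1,"xyz": [-0.21,0.19,0.58],"angular": [0,0,0]},
    {"gripper": -1,"xyz": [-0.42,0.31,1.17],"angular": [0,0,0]},
    {"gripper": -1,"xyz": [-0.64,0.36,1.76],"angular": [0,0,0]}
  ]
}}

```text
clock: 15.38
position: [430.3, 28.4, 123.4]
ee_rot: [0.983, -0.057, 0.174, 0.011]
contact_force: [-25.2, -4.8, -15.9]
gripper_width: 16.0
```

Emit:
{"op": "move_arm", "data": {
  "moves": [
    {"gripper": -1,"xyz": [-0.22,-0.03,0.61],"angular": [0,0,0]},
    {"gripper": -1,"xyz": [-0.44,-0.13,1.2],"angular": [0,0,0]},
    {"gripper": -1,"xyz": [-0.65,-0.3,1.78],"angular": [0,0,0]}
  ]
}}

```text
clock: 15.75
position: [433.9, 27.7, 112.9]
ee_rot: [0.984, -0.06, 0.165, 0.015]
contact_force: [-8.2, -12.5, -0.5]
gripper_width: 16.8
```

```bash
python3 - <<'E'
from h import *
s=arm.read_state();p=s["position"];print(s["joints"].round(3),s["joint_vel"].round(2),s["contact_force"],s["wrist_torque"].round(2),p)
R=Ro.from_quat(s["ee_rot"]);print((RT.inv()*R).as_rotvec().round(3));g=H.inv().apply(p-19*R.apply([0,0,1])-C);print(g)
E
python3 fit.py f | grep -v plate
python3 - <<'E'
import cv2,numpy as np
a=cv2.imread("pics/top_f.png")[150:290,220:360];b=cv2.imread("pics/scene_f.png")[120:260,290:430]
cv2.imwrite("pics/c5.png",np.hstack([cv2.resize(a,(400,400),interpolation=2),cv2.resize(b,(400,400),interpolation=2)]))
E
```

```text
[ 0.436  0.062 -1.069  0.86  -0.241  0.194] [-0.05  0.09  0.    0.1   0.03 -0.11] [ -8.17342996 -12.50591612  -0.51437842] [-3.36  2.8  -1.54] [433.9490542   27.66916345 112.8886257 ]
[-0.011 -0.017  0.003]
[-105.66168536  -56.50683184   -9.15529841]
ball [623.4  63.8 224.5] [ 0.34 -0.15  0.37  0.05]
  |w| 119.5 az -0.1026 tilt 0.0
top 544 wheel az,tilt,dx,dy [-0.101  0.001 -0.424 -0.125] 0.87
  knob pts 18 [-87.1 -56.1  -0.8] [-79.2 -50.9   2.7]
scene 1046 wheel az,tilt,dx,dy [-0.098  0.001 -0.034 -0.173] 0.68
  knob pts 23 [-107.5  -40.6   25.7] [-101.4   -9.6   33.5]
```

View pics/c5.png

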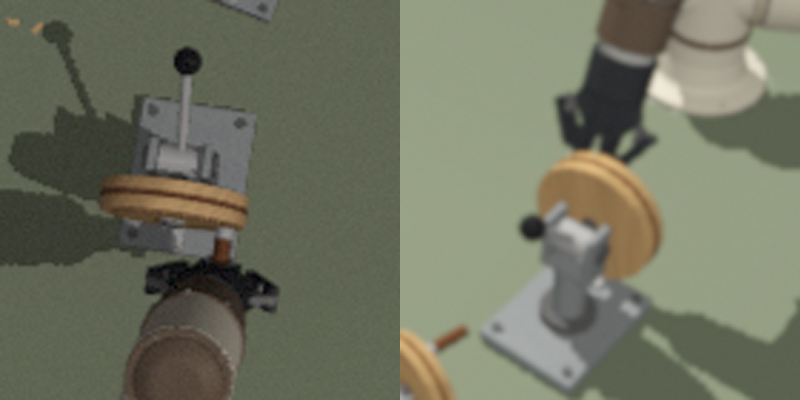

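The arm hit its inner reach (joint 3 at −1.069 on the 20° lean), and the head swivelled by about +0.015. I release, take a steeper tool angle and regrip.

Emit:
{"op": "move_arm", "data": {
  "moves": [
    {"gripper": 0.1,"xyz": [0.2,0.3,-0.5],"angular": [0,0,0]},
    {"gripper": 0.1,"xyz": [0.2,0.3,-0.5],"angular": [0,0,0]},
    {"gripper": 0.1,"xyz": [0.2,0.3,-1.5],"angular": [0,0,0]},
    {"gripper": 0.1,"xyz": [0.2,0.3,-6],"angular": [0,0,0]},
    {"gripper": 0.1,"xyz": [0.2,0.3,-11],"angular": [0,0,0]},
    {"gripper": 0.1,"xyz": [0.2,0.3,-11],"angular": [0,0,0]}
  ]
}}

```text
clock: 16.8
position: [402.7, 35.3, 222.5]
ee_rot: [0.984, -0.055, 0.172, 0.006]
contact_force: [0.6, 0.8, 0.0]
gripper_width: 47.4
```

```bash
sed -i 's/LEAN=.35/LEAN=.1/; s/out=109/out=111/' h.py; python3 fit.py g | grep -v plate; python3 - <<'E'
from h import *
s=arm.read_state();print(s["position"],s["joints"].round(2))
print(knobtcp(1.57),RT.apply([0,0,1]));rel(knobtcp(1.57,up=90),RT)
a=cv2.imread("pics/top_g.png")[170:250,240:320];b=cv2.imread("pics/scene_g.png")[120:230,290:400]
cv2.imwrite("pics/c6.png",np.hstack([cv2.resize(a,(400,400),interpolation=2),cv2.resize(b,(400,400),interpolation=2)]))
E
```

```text
ball [623.4  63.7 224.4] [ 0.31 -0.14  0.34  0.04]
  |w| 119.5 az -0.1039 tilt 0.001
top 572 wheel az,tilt,dx,dy [-0.1   -0.004 -0.158 -0.132] 0.88
  knob pts 42 [-99.3 -55.9  -0.9] [-79.2 -51.4   2.9]
scene 1022 wheel az,tilt,dx,dy [-0.1   -0.    -0.037 -0.191] 0.64
[400.70997714  32.84781593 216.79721048] [ 0.65 -0.17 -0.85  0.37 -0.68  0.54]
[424.56435888  30.49724569 121.13871883] [ 0.09916249 -0.01155472 -0.99500417]
xyz cm [2.08, -0.04, 1.32] ang [0.001, -0.235, 0.003]fit.py:26: RuntimeWarning: Mean of empty slice.
  L=(q-C)@Ro.from_euler("ZY",[b.x[0],b.x[1]]).as_matrix();k=L[(L[:,0]<-75)&(L[:,0]>-130)];print("  knob pts",len(k),k.mean(0).round(1),k.max(0).round(1))
  ret = um.true_divide(
Traceback (most recent call last):
  File "fit.py", line 26, in <module>
    L=(q-C)@Ro.from_euler("ZY",[b.x[0],b.x[1]]).as_matrix();k=L[(L[:,0]<-75)&(L[:,0]>-130)];print("  knob pts",len(k),k.mean(0).round(1),k.max(0).round(1))
                                                                                                                                         ~~~~~^^^
ValueError: zero-size array to reduction operation maximum which has no identity
```

View pics/c6.png

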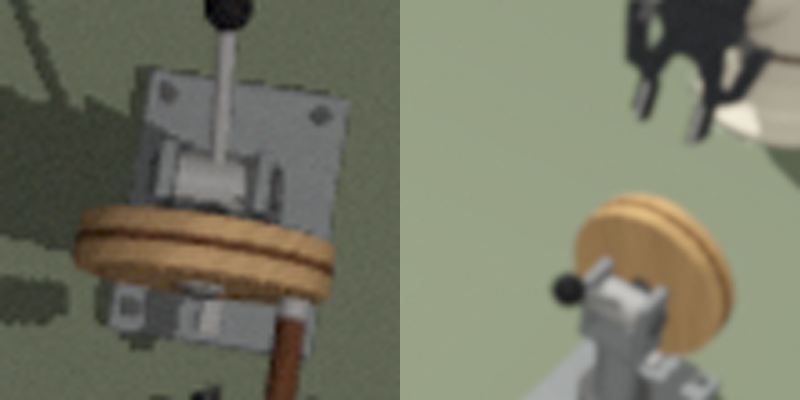

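```bash
python3 - <<'E'
from h import *
print(knobtcp(1.74));rel(knobtcp(1.74,up=90),RT)
E
```

```text
[424.6552643   31.27739498 111.83306122]
xyz cm [1.77, -0.12, 2.2] ang [0.001, -0.235, 0.003]
```

Emit:
{"op": "move_arm", "data": {
  "moves": [
    {"gripper": 0.1,"xyz": [0.9,-0.1,0],"angular": [0,-0.12,0]},
    {"gripper": 0.1,"xyz": [1.8,-0.1,2.2],"angular": [0,-0.235,0]},
    {"gripper": 0.1,"xyz": [1.8,-0.1,2.2],"angular": [0,-0.235,0]},
    {"gripper": 0.1,"xyz": [1.8,-0.1,2.2],"angular": [0,-0.235,0]}
  ]
}}

```text
clock: 17.6
position: [424.7, 31.1, 202.0]
ee_rot: [0.997, -0.057, 0.05, 0.004]
contact_force: [0.4, 0.3, -0.1]
gripper_width: 46.6
```

```bash
python3 - <<'E'
from h import *
s=arm.read_state();print(s["position"],s["joints"].round(2))
rel(knobtcp(1.74),RT)
E
```

```text
[424.67890127  31.05705365 202.02841358] [ 0.5   0.01 -0.58  0.08 -0.89  0.91]
xyz cm [-0.9, -0.04, 8.97] ang [0.001, 0.0, 0.003]
```

Emit:
{"op": "move_arm", "data": {
  "moves": [
    {"gripper": 0.1,"xyz": [-0.4,0,4.5],"angular": [0,0,0]},
    {"gripper": 0.1,"xyz": [-0.9,0,9.0],"angular": [0,0,0]},
    {"gripper": 0.1,"xyz": [-0.9,0,9.0],"angular": [0,0,0]},
    {"gripper": 0.1,"xyz": [-0.9,0,9.0],"angular": [0,0,0]}
  ]
}}

```text
clock: 18.1
position: [426.3, 32.4, 114.5]
ee_rot: [0.997, -0.055, 0.052, 0.002]
contact_force: [-0.9, 0.9, 0.8]
gripper_width: 46.8
```

Emit:
{"op": "move_arm", "data": {
  "moves": [
    {"gripper": -1,"xyz": [0,0,0],"angular": [0,0,0]},
    {"gripper": -1,"xyz": [0,0,0],"angular": [0,0,0]},
    {"gripper": -1,"xyz": [0,0,0],"angular": [0,0,0]},
    {"gripper": -1,"xyz": [0,0,0],"angular": [0,0,0]},
    {"gripper": -1,"xyz": [0,0,0],"angular": [0,0,0]}
  ]
}}

```text
clock: 18.73
position: [425.2, 30.8, 113.7]
ee_rot: [0.997, -0.056, 0.051, 0.003]
contact_force: [0.8, -6.0, -0.0]
gripper_width: 15.9
```

```bash
sed -i 's/;print("  knob pts".*$/;print("  knob pts",len(k),k.mean(0).round(1)) if len(k) else 0/' fit.py; python3 fit.py i|grep -v plate; python3 - <<'E'
from h import *
s=arm.read_state();print(s["position"],s["joints"].round(2),s["contact_force"])
E
```

```text
ball [623.2  62.7 224.1] [ 0.23 -0.1   0.26  0.03]
  |w| 119.2 az -0.1165 tilt 0.003
top 508 wheel az,tilt,dx,dy [-0.116 -0.001 -0.398 -0.221] 0.85
scene 1041 wheel az,tilt,dx,dy [-0.115  0.    -0.116 -0.231] 0.68
  knob pts 24 [-103.1  -41.6   29.5]
[425.17561322  30.75081866 113.69728471] [ 0.5   0.14 -0.73  0.1  -0.63  0.88] [ 0.91978477 -5.85009176  0.75532806]
```

```bash
python3 rows.py 1.73 20 21 3 | sed 's/"gripper": -1, "xyz": //g; s/, "angular": \[0, 0, 0\]//g'
```

```text
[{[-0.06, -0.14, 0.62]}, {[-0.12, -0.35, 1.22]}, {[-0.18, -0.63, 1.79]}] ->a=2.079
[{[-0.05, -0.34, 0.54]}, {[-0.1, -0.74, 1.03]}, {[-0.15, -1.2, 1.48]}] ->a=2.428
[{[-0.03, -0.51, 0.39]}, {[-0.07, -1.06, 0.71]}, {[-0.09, -1.64, 0.97]}] ->a=2.777
[{[-0.02, -0.61, 0.2]}, {[-0.03, -1.24, 0.32]}, {[-0.04, -1.88, 0.36]}] ->a=3.126
[{[0.0, -0.63, -0.03]}, {[0.01, -1.27, -0.13]}, {[0.03, -1.88, -0.3]}] ->a=3.475
[{[0.03, -0.59, -0.24]}, {[0.06, -1.15, -0.55]}, {[0.09, -1.67, -0.92]}] ->a=3.824
[{[0.05, -0.47, -0.43]}, {[0.1, -0.89, -0.92]}, {[0.15, -1.25, -1.44]}] ->a=4.173
[{[0.05, -0.3, -0.57]}, {[0.11, -0.52, -1.16]}, {[0.18, -0.68, -1.78]}] ->a=4.523
[{[0.06, -0.09, -0.63]}, {[0.12, -0.09, -1.26]}, {[0.19, -0.03, -1.9]}] ->a=4.872
[{[0.06, 0.14, -0.62]}, {[0.12, 0.35, -1.22]}, {[0.18, 0.63, -1.79]}] ->a=5.221
[{[0.05, 0.34, -0.54]}, {[0.1, 0.74, -1.03]}, {[0.15, 1.2, -1.48]}] ->a=5.570
[{[0.03, 0.51, -0.39]}, {[0.07, 1.06, -0.71]}, {[0.09, 1.64, -0.97]}] ->a=5.919
[{[0.02, 0.61, -0.2]}, {[0.03, 1.24, -0.32]}, {[0.04, 1.88, -0.36]}] ->a=6.268
[{[0.0, 0.63, 0.03]}, {[-0.01, 1.27, 0.13]}, {[-0.03, 1.88, 0.3]}] ->a=6.617
[{[-0.03, 0.59, 0.24]}, {[-0.06, 1.15, 0.55]}, {[-0.09, 1.67, 0.92]}] ->a=6.966
[{[-0.05, 0.47, 0.43]}, {[-0.1, 0.89, 0.92]}, {[-0.15, 1.25, 1.44]}] ->a=7.315
[{[-0.05, 0.3, 0.57]}, {[-0.11, 0.52, 1.16]}, {[-0.18, 0.68, 1.78]}] ->a=7.664
[{[-0.06, 0.09, 0.63]}, {[-0.12, 0.09, 1.26]}, {[-0.19, 0.03, 1.9]}] ->a=8.013
[{[-0.06, -0.14, 0.62]}, {[-0.12, -0.35, 1.22]}, {[-0.18, -0.63, 1.79]}] ->a=8.362
[{[-0.05, -0.34, 0.54]}, {[-0.1, -0.74, 1.03]}, {[-0.15, -1.2, 1.48]}] ->a=8.711
[{[-0.03, -0.51, 0.39]}, {[-0.07, -1.06, 0.71]}, {[-0.09, -1.64, 0.97]}] ->a=9.060
```

Emit:
{"op": "move_arm", "data": {
  "moves": [
    {"gripper": -1,"xyz": [-0.06,-0.14,0.62],"angular": [0,0,0]},
    {"gripper": -1,"xyz": [-0.12,-0.35,1.22],"angular": [0,0,0]},
    {"gripper": -1,"xyz": [-0.18,-0.63,1.79],"angular": [0,0,0]}
  ]
}}

```text
clock: 19.4
position: [426.1, 38.3, 94.8]
ee_rot: [0.997, -0.056, 0.051, 0.002]
contact_force: [-2.4, 0.6, 1.5]
gripper_width: 16.1
```

Emit:
{"op": "move_arm", "data": {
  "moves": [
    {"gripper": -1,"xyz": [-0.05,-0.34,0.54],"angular": [0,0,0]},
    {"gripper": -1,"xyz": [-0.1,-0.74,1.03],"angular": [0,0,0]},
    {"gripper": -1,"xyz": [-0.15,-1.2,1.48],"angular": [0,0,0]}
  ]
}}

```text
clock: 19.77
position: [427.8, 51.5, 80.1]
ee_rot: [0.997, -0.056, 0.051, 0.002]
contact_force: [-8.9, 6.7, 9.0]
gripper_width: 15.9
```

Emit:
{"op": "move_arm", "data": {
  "moves": [
    {"gripper": -1,"xyz": [-0.03,-0.53,0.35],"angular": [0,0,0]},
    {"gripper": -1,"xyz": [-0.07,-1.1,0.64],"angular": [0,0,0]},
    {"gripper": -1,"xyz": [-0.09,-1.69,0.88],"angular": [0,0,0]}
  ]
}}

```text
clock: 20.15
position: [429.8, 68.3, 71.6]
ee_rot: [0.997, -0.056, 0.051, 0.002]
contact_force: [-6.1, 3.2, 8.5]
gripper_width: 15.5
```

Emit:
{"op": "move_arm", "data": {
  "moves": [
    {"gripper": -1,"xyz": [-0.02,-0.61,0.2],"angular": [0,0,0]},
    {"gripper": -1,"xyz": [-0.03,-1.24,0.32],"angular": [0,0,0]},
    {"gripper": -1,"xyz": [-0.04,-1.88,0.36],"angular": [0,0,0]}
  ]
}}

```text
clock: 20.52
position: [432.5, 86.8, 68.5]
ee_rot: [0.997, -0.056, 0.052, 0.002]
contact_force: [-4.4, -0.7, 11.6]
gripper_width: 15.8
```

Emit:
{"op": "move_arm", "data": {
  "moves": [
    {"gripper": -1,"xyz": [0,-0.63,-0.08],"angular": [0,0,0]},
    {"gripper": -1,"xyz": [0.01,-1.27,-0.23],"angular": [0,0,0]},
    {"gripper": -1,"xyz": [0.03,-1.88,-0.42],"angular": [0,0,0]}
  ]
}}

```text
clock: 20.9
position: [434.5, 104.9, 72.7]
ee_rot: [0.997, -0.056, 0.052, 0.002]
contact_force: [-0.7, -5.7, 8.9]
gripper_width: 16.0
```

Emit:
{"op": "move_arm", "data": {
  "moves": [
    {"gripper": -1,"xyz": [0.03,-0.59,-0.24],"angular": [0,0,0]},
    {"gripper": -1,"xyz": [0.06,-1.15,-0.55],"angular": [0,0,0]},
    {"gripper": -1,"xyz": [0.09,-1.67,-0.92],"angular": [0,0,0]}
  ]
}}

```text
clock: 21.28
position: [436.1, 120.2, 82.0]
ee_rot: [0.997, -0.056, 0.051, 0.004]
contact_force: [4.1, -12.0, 8.6]
gripper_width: 15.8
```

Emit:
{"op": "move_arm", "data": {
  "moves": [
    {"gripper": -1,"xyz": [0.05,-0.4,-0.48],"angular": [0,0,0]},
    {"gripper": -1,"xyz": [0.1,-0.79,-1.01],"angular": [0,0,0]},
    {"gripper": -1,"xyz": [0.15,-1.14,-1.54],"angular": [0,0,0]}
  ]
}}

```text
clock: 21.65
position: [437.3, 131.7, 96.8]
ee_rot: [0.997, -0.056, 0.051, 0.003]
contact_force: [5.9, -9.2, 0.2]
gripper_width: 15.9
```

Emit:
{"op": "move_arm", "data": {
  "moves": [
    {"gripper": -1,"xyz": [0.05,-0.28,-0.57],"angular": [0,0,0]},
    {"gripper": -1,"xyz": [0.11,-0.48,-1.16],"angular": [0,0,0]},
    {"gripper": -1,"xyz": [0.18,-0.62,-1.78],"angular": [0,0,0]}
  ]
}}

```text
clock: 22.02
position: [437.8, 137.8, 114.1]
ee_rot: [0.997, -0.056, 0.051, 0.003]
contact_force: [5.3, -7.4, -4.0]
gripper_width: 16.0
```

Emit:
{"op": "move_arm", "data": {
  "moves": [
    {"gripper": -1,"xyz": [0.06,-0.07,-0.63],"angular": [0,0,0]},
    {"gripper": -1,"xyz": [0.12,-0.05,-1.26],"angular": [0,0,0]},
    {"gripper": -1,"xyz": [0.19,0.03,-1.9],"angular": [0,0,0]}
  ]
}}

```text
clock: 22.4
position: [437.7, 137.9, 132.8]
ee_rot: [0.997, -0.056, 0.051, 0.003]
contact_force: [5.6, -4.9, -6.9]
gripper_width: 15.8
```

Emit:
{"op": "move_arm", "data": {
  "moves": [
    {"gripper": -1,"xyz": [0.06,0.14,-0.62],"angular": [0,0,0]},
    {"gripper": -1,"xyz": [0.12,0.35,-1.22],"angular": [0,0,0]},
    {"gripper": -1,"xyz": [0.18,0.63,-1.79],"angular": [0,0,0]}
  ]
}}

```text
clock: 22.78
position: [436.9, 132.0, 150.5]
ee_rot: [0.997, -0.056, 0.051, 0.002]
contact_force: [4.7, -3.5, -9.2]
gripper_width: 16.2
```

Emit:
{"op": "move_arm", "data": {
  "moves": [
    {"gripper": -1,"xyz": [0.05,0.37,-0.52],"angular": [0,0,0]},
    {"gripper": -1,"xyz": [0.1,0.78,-0.99],"angular": [0,0,0]},
    {"gripper": -1,"xyz": [0.15,1.25,-1.44],"angular": [0,0,0]}
  ]
}}

```text
clock: 23.15
position: [435.4, 119.7, 165.9]
ee_rot: [0.997, -0.056, 0.051, 0.002]
contact_force: [5.4, 1.4, -11.1]
gripper_width: 16.2
```

Emit:
{"op": "move_arm", "data": {
  "moves": [
    {"gripper": -1,"xyz": [0.03,0.51,-0.39],"angular": [0,0,0]},
    {"gripper": -1,"xyz": [0.07,1.06,-0.71],"angular": [0,0,0]},
    {"gripper": -1,"xyz": [0.09,1.64,-0.97],"angular": [0,0,0]}
  ]
}}

```text
clock: 23.52
position: [433.5, 103.7, 175.7]
ee_rot: [0.997, -0.056, 0.051, 0.001]
contact_force: [5.0, 3.3, -12.1]
gripper_width: 15.9
```

Emit:
{"op": "move_arm", "data": {
  "moves": [
    {"gripper": -1,"xyz": [0.01,0.62,-0.15],"angular": [0,0,0]},
    {"gripper": -1,"xyz": [0.02,1.26,-0.22],"angular": [0,0,0]},
    {"gripper": -1,"xyz": [0.03,1.9,-0.24],"angular": [0,0,0]}
  ]
}}

```text
clock: 23.9
position: [431.5, 85.7, 179.1]
ee_rot: [0.997, -0.056, 0.052, 0.0]
contact_force: [-1.8, 7.7, -2.6]
gripper_width: 16.2
```

Emit:
{"op": "move_arm", "data": {
  "moves": [
    {"gripper": -1,"xyz": [0.0,0.63,0.03],"angular": [0,0,0]},
    {"gripper": -1,"xyz": [-0.01,1.27,0.13],"angular": [0,0,0]},
    {"gripper": -1,"xyz": [-0.03,1.88,0.3],"angular": [0,0,0]}
  ]
}}

```text
clock: 24.28
position: [429.3, 67.0, 176.4]
ee_rot: [0.997, -0.056, 0.052, 0.001]
contact_force: [-3.5, 7.5, -0.0]
gripper_width: 16.3
```

Emit:
{"op": "move_arm", "data": {
  "moves": [
    {"gripper": -1,"xyz": [-0.03,0.59,0.24],"angular": [0,0,0]},
    {"gripper": -1,"xyz": [-0.06,1.15,0.55],"angular": [0,0,0]},
    {"gripper": -1,"xyz": [-0.09,1.67,0.92],"angular": [0,0,0]}
  ]
}}

```text
clock: 24.65
position: [427.4, 50.0, 167.3]
ee_rot: [0.997, -0.056, 0.052, 0.001]
contact_force: [-4.2, 6.7, 1.9]
gripper_width: 16.1
```

Emit:
{"op": "move_arm", "data": {
  "moves": [
    {"gripper": -1,"xyz": [-0.05,0.47,0.43],"angular": [0,0,0]},
    {"gripper": -1,"xyz": [-0.1,0.89,0.92],"angular": [0,0,0]},
    {"gripper": -1,"xyz": [-0.15,1.25,1.44],"angular": [0,0,0]}
  ]
}}

```text
clock: 25.02
position: [426.0, 37.1, 152.9]
ee_rot: [0.997, -0.056, 0.052, 0.002]
contact_force: [-4.0, 3.8, 2.8]
gripper_width: 15.9
```

Emit:
{"op": "move_arm", "data": {
  "moves": [
    {"gripper": -1,"xyz": [-0.05,0.3,0.57],"angular": [0,0,0]},
    {"gripper": -1,"xyz": [-0.11,0.52,1.16],"angular": [0,0,0]},
    {"gripper": -1,"xyz": [-0.18,0.68,1.78],"angular": [0,0,0]}
  ]
}}

```text
clock: 25.4
position: [425.3, 29.9, 134.2]
ee_rot: [0.997, -0.056, 0.052, 0.002]
contact_force: [-2.6, 2.8, 2.8]
gripper_width: 16.2
```

Emit:
{"op": "move_arm", "data": {
  "moves": [
    {"gripper": -1,"xyz": [-0.06,0.09,0.63],"angular": [0,0,0]},
    {"gripper": -1,"xyz": [-0.12,0.09,1.26],"angular": [0,0,0]},
    {"gripper": -1,"xyz": [-0.19,0.03,1.9],"angular": [0,0,0]}
  ]
}}

```text
clock: 25.78
position: [425.4, 29.7, 114.0]
ee_rot: [0.997, -0.056, 0.051, 0.002]
contact_force: [-2.4, 4.4, 3.6]
gripper_width: 15.6
```

```bash
python3 fit.py j|grep -E "wheel|ball|az"
```

```text
top plate [538.4  72. ] [129.7 169.6] 83.19 ballpx [285.4 171.3] 74
scene plate [541.1  73.4] [129.2 169.6] 83.27 ballpx [335.9 198.7] 35
ball [622.2  62.6 225.9] [ 0.36 -0.16  0.4   0.05]
  |w| 119.8 az -0.1184 tilt -0.014
top 492 wheel az,tilt,dx,dy [-0.121 -0.014 -0.091 -0.36 ] 0.81
scene 1040 wheel az,tilt,dx,dy [-0.114 -0.012  0.031 -0.179] 0.65
```

```bash
cat > wfit.py <<'E'
from h import *
from scipy.optimize import least_squares
D=np.array([[426.1,38.3,94.8,.6,1.5],[427.8,51.5,80.1,6.7,9],[429.8,68.3,71.6,3.2,8.5],[432.5,86.8,68.5,-.7,11.6],[434.5,104.9,72.7,-5.7,8.9],[436.1,120.2,82,-12,8.6],[437.3,131.7,96.8,-9.2,.2],[437.8,137.8,114.1,-7.4,-4],[437.7,137.9,132.8,-4.9,-6.9],[436.9,132,150.5,-3.5,-9.2],[435.4,119.7,165.9,1.4,-11.1],[433.5,103.7,175.7,3.3,-12.1],[431.5,85.7,179.1,7.7,-2.6],[429.3,67,176.4,7.5,0],[427.4,50,167.3,6.7,1.9],[426,37.1,152.9,3.8,2.8],[425.3,29.9,134.2,2.8,2.8],[425.4,29.7,114,4.4,3.6]])
fx=np.array([-2.4,-8.9,-6.1,-4.4,-.7,4.1,5.9,5.3,5.6,4.7,5.4,5,-1.8,-3.5,-4.2,-4,-2.6,-2.4])
p=D[:,:3].copy();h=H.inv().apply(p-C);y,z=h[:,1],h[:,2]
c=least_squares(lambda q:np.hypot(y-q[0],z-q[1])-q[2],[0,-19,55]);print("circle",c.x.round(2),np.abs(c.fun).max().round(2))
a=np.unwrap(np.arctan2(-(y-c.x[0]),z-c.x[1]));print("a",a.round(2))
F=H.inv().apply(np.c_[fx,D[:,3:]])
tau=(F[:,1]*np.cos(a)+F[:,2]*np.sin(a))*.055
for bias in(0,1):
    f=lambda q:q[0]-q[1]*np.sin(a+q[2])-tau
    s=least_squares(f,[.22,.18,1.]);b=s.x[2]+(np.pi if s.x[1]<0 else 0)
    print("drag,M,beta",s.x.round(3),"rms",np.sqrt(np.mean(s.fun**2)).round(3),"a for heavy down",((np.pi-b)%(2*np.pi)).round(3));print(tau.round(3));break
E
python3 wfit.py
```

```text
circle [ -1.01 -15.97  55.18] 0.64
a [2.14 2.5  2.85 3.19 3.53 3.86 4.2  4.53 4.87 5.21 5.57 5.92 6.25 6.6
 6.95 7.31 7.67 8.04]
drag,M,beta [ 0.233 -0.203  2.01 ] rms 0.021 a for heavy down 4.273
[0.06  0.048 0.005 0.033 0.106 0.166 0.22  0.283 0.338 0.366 0.481 0.436
 0.413 0.368 0.331 0.226 0.176 0.154]
```

```bash
python3 rows.py 8.04 19.85 4 3 | sed 's/"gripper": -1, "xyz": //g; s/, "angular": \[0, 0, 0\]//g'
```

```text
[{[-0.06, -0.16, 0.62]}, {[-0.12, -0.38, 1.21]}, {[-0.18, -0.67, 1.77]}] ->a=8.386
[{[-0.05, -0.35, 0.52]}, {[-0.1, -0.77, 1.0]}, {[-0.14, -1.23, 1.43]}] ->a=8.733
[{[-0.04, -0.51, 0.38]}, {[-0.07, -1.06, 0.69]}, {[-0.1, -1.65, 0.94]}] ->a=9.079
[{[-0.01, -0.61, 0.18]}, {[-0.03, -1.23, 0.29]}, {[-0.03, -1.87, 0.32]}] ->a=9.426
```

Emit:
{"op": "move_arm", "data": {
  "moves": [
    {"gripper": -1,"xyz": [-0.06,-0.17,0.62],"angular": [0,0,0]},
    {"gripper": -1,"xyz": [-0.12,-0.4,1.2],"angular": [0,0,0]},
    {"gripper": -1,"xyz": [-0.18,-0.7,1.75],"angular": [0,0,0]}
  ]
}}

```text
clock: 26.45
position: [426.1, 36.3, 96.6]
ee_rot: [0.997, -0.056, 0.051, 0.003]
contact_force: [1.7, -0.1, 0.6]
gripper_width: 16.0
```

Emit:
{"op": "move_arm", "data": {
  "moves": [
    {"gripper": -1,"xyz": [-0.05,-0.36,0.5],"angular": [0,0,0]},
    {"gripper": -1,"xyz": [-0.1,-0.79,0.96],"angular": [0,0,0]},
    {"gripper": -1,"xyz": [-0.14,-1.27,1.37],"angular": [0,0,0]}
  ]
}}

```text
clock: 26.82
position: [427.5, 48.6, 82.3]
ee_rot: [0.997, -0.056, 0.051, 0.003]
contact_force: [7.8, -6.4, -4.9]
gripper_width: 16.1
```

Emit:
{"op": "move_arm", "data": {
  "moves": [
    {"gripper": -1,"xyz": [-0.04,-0.53,0.36],"angular": [0,0,0]},
    {"gripper": -1,"xyz": [-0.07,-1.08,0.65],"angular": [0,0,0]},
    {"gripper": -1,"xyz": [-0.1,-1.68,0.87],"angular": [0,0,0]}
  ]
}}

```text
clock: 27.2
position: [429.4, 65.3, 73.0]
ee_rot: [0.997, -0.057, 0.051, 0.003]
contact_force: [11.6, -5.8, -11.8]
gripper_width: 15.6
```

Emit:
{"op": "move_arm", "data": {
  "moves": [
    {"gripper": -1,"xyz": [-0.01,-0.61,0.15],"angular": [0,0,0]},
    {"gripper": -1,"xyz": [-0.03,-1.23,0.22],"angular": [0,0,0]},
    {"gripper": -1,"xyz": [-0.03,-1.87,0.22],"angular": [0,0,0]},
    {"gripper": -1,"xyz": [-0.03,-1.87,0.22],"angular": [0,0,0]}
  ]
}}

```text
clock: 27.7
position: [431.4, 85.1, 70.6]
ee_rot: [0.997, -0.056, 0.051, 0.002]
contact_force: [7.8, 1.6, -13.3]
gripper_width: 16.2
```

```bash
python3 fit.py l|grep -E "wheel|az"; python3 -c "
from h import *
s=arm.read_state();print(s['position'],s['contact_force'],s['joints'].round(2))"
```

```text
|w| 119.6 az -0.1157 tilt -0.004
top 527 wheel az,tilt,dx,dy [-0.114 -0.009 -0.195 -0.367] 0.77
scene 1050 wheel az,tilt,dx,dy [-0.115 -0.003 -0.08  -0.166] 0.68
[431.41651475  85.09386745  70.59302281] [  8.21952568   1.57603546 -13.55287649] [ 0.61  0.24 -0.76  0.14 -0.5   0.73]
```

```bash
python3 rows.py 9.44 21.5 3 4 | sed 's/"gripper": -1, "xyz": //g; s/, "angular": \[0, 0, 0\]//g'
```

```text
[{[0.0, -0.52, -0.03]}, {[0.01, -1.03, -0.11]}, {[0.02, -1.53, -0.24]}, {[0.04, -2.01, -0.41]}] ->a=9.815
[{[0.02, -0.47, -0.22]}, {[0.05, -0.92, -0.48]}, {[0.08, -1.33, -0.78]}, {[0.11, -1.72, -1.11]}] ->a=10.190
[{[0.04, -0.36, -0.38]}, {[0.08, -0.67, -0.78]}, {[0.13, -0.95, -1.21]}, {[0.17, -1.19, -1.67]}] ->a=10.566
```

Emit:
{"op": "move_arm", "data": {
  "moves": [
    {"gripper": -1,"xyz": [0,0,-0.05],"angular": [0,0,0]},
    {"gripper": -1,"xyz": [0,0,-0.05],"angular": [0,0,0]},
    {"gripper": -1,"xyz": [0,0,0.12],"angular": [0,0,0]}
  ]
}}

```text
clock: 28.38
position: [431.5, 85.0, 70.1]
ee_rot: [0.997, -0.056, 0.051, 0.002]
contact_force: [0.1, 3.2, 3.6]
gripper_width: 16.0
```

Emit:
{"op": "move_arm", "data": {
  "moves": [
    {"gripper": -1,"xyz": [0.0,-0.52,-0.03],"angular": [0,0,0]},
    {"gripper": -1,"xyz": [0.01,-1.03,-0.12],"angular": [0,0,0]},
    {"gripper": -1,"xyz": [0.02,-1.53,-0.26],"angular": [0,0,0]},
    {"gripper": -1,"xyz": [0.04,-2.01,-0.44],"angular": [0,0,0]}
  ]
}}

```text
clock: 28.88
position: [433.6, 104.8, 74.8]
ee_rot: [0.997, -0.056, 0.051, 0.002]
contact_force: [5.7, 0.9, -8.2]
gripper_width: 15.9
```

Emit:
{"op": "move_arm", "data": {
  "moves": [
    {"gripper": -1,"xyz": [0.02,-0.46,-0.23],"angular": [0,0,0]},
    {"gripper": -1,"xyz": [0.05,-0.9,-0.5],"angular": [0,0,0]},
    {"gripper": -1,"xyz": [0.08,-1.3,-0.81],"angular": [0,0,0]},
    {"gripper": -1,"xyz": [0.11,-1.68,-1.15],"angular": [0,0,0]}
  ]
}}

```text
clock: 29.38
position: [435.7, 122.1, 86.5]
ee_rot: [0.997, -0.056, 0.051, 0.002]
contact_force: [5.3, 1.4, -6.6]
gripper_width: 16.1
```

Emit:
{"op": "move_arm", "data": {
  "moves": [
    {"gripper": -1,"xyz": [0.04,-0.37,-0.37],"angular": [0,0,0]},
    {"gripper": -1,"xyz": [0.08,-0.69,-0.76],"angular": [0,0,0]},
    {"gripper": -1,"xyz": [0.13,-0.98,-1.18],"angular": [0,0,0]},
    {"gripper": -1,"xyz": [0.17,-1.22,-1.63],"angular": [0,0,0]},
    {"gripper": -1,"xyz": [0.17,-1.22,-1.63],"angular": [0,0,0]},
    {"gripper": -1,"xyz": [0.17,-1.22,-1.63],"angular": [0,0,0]}
  ]
}}

```text
clock: 30.12
position: [437.3, 133.9, 103.6]
ee_rot: [0.997, -0.056, 0.052, 0.002]
contact_force: [3.5, 2.4, -0.2]
gripper_width: 16.1
```

```bash
python3 fit.py m|grep -E "wheel|az"; python3 - <<'E'
from h import *
s=arm.read_state();h=H.inv().apply(s['position']-C);print(s['position'],s['contact_force'],"a",np.arctan2(-(h[1]+1.01),h[2]+15.97)+2*np.pi,np.hypot(h[1]+1.01,h[2]+15.97))
E
```

```text
|w| 119.1 az -0.1164 tilt 0.003
top 540 wheel az,tilt,dx,dy [-0.115 -0.001 -0.394 -0.216] 0.81
scene 1038 wheel az,tilt,dx,dy [-0.116 -0.001 -0.044 -0.33 ] 0.64
[437.20543877 133.84236887 103.61080006] [ 4.44336596  2.95458456 -0.74294144] a 4.325540020839578 54.123269598867275
```

```bash
python3 - <<'E'
s=open('wfit.py').read()
s=s.replace("[425.4,29.7,114,4.4,3.6]]","[425.4,29.7,114,4.4,3.6],[426.1,36.3,96.6,-.1,.6],[427.5,48.6,82.3,-6.4,-4.9],[429.4,65.3,73,-5.8,-11.8],[433.6,104.8,74.8,.9,-8.2],[435.7,122.1,86.5,1.4,-6.6]]").replace("-2.4])\n","-2.4,1.7,7.8,11.6,5.7,5.3])\n")
open('wfit2.py','w').write(s)
E
python3 wfit2.py
```

```text
circle [ -1.16 -15.72  55.04] 1.29
a [ 2.14  2.51  2.85  3.2   3.53  3.86  4.19  4.53  4.87  5.21  5.57  5.91
  6.25  6.6   6.95  7.31  7.67  8.04  8.38  8.72  9.07  9.83 10.22]
drag,M,beta [ 0.232 -0.207  2.028] rms 0.022 a for heavy down 4.255
[0.06  0.045 0.003 0.032 0.106 0.166 0.221 0.285 0.339 0.368 0.483 0.438
 0.414 0.368 0.331 0.226 0.176 0.153 0.026 0.055 0.006 0.098 0.182]
```

Emit:
{"op": "move_arm", "data": {
  "moves": [
    {"gripper": -1,"xyz": [-0.01,0.05,0.12],"angular": [0,0,0]},
    {"gripper": -1,"xyz": [-0.02,0.1,0.24],"angular": [0,0,0]},
    {"gripper": -1,"xyz": [-0.04,0.15,0.36],"angular": [0,0,0]},
    {"gripper": -1,"xyz": [-0.04,0.15,0.36],"angular": [0,0,0]},
    {"gripper": -1,"xyz": [-0.04,0.15,0.36],"angular": [0,0,0]}
  ]
}}

```text
clock: 31.05
position: [437.0, 132.1, 99.9]
ee_rot: [0.997, -0.056, 0.052, 0.002]
contact_force: [4.2, 3.1, 0.4]
gripper_width: 16.1
```

```bash
python3 fit.py n|grep -E "wheel|az"; python3 - <<'E'
from h import *
s=arm.read_state();h=H.inv().apply(s['position']-C);print(s['clock'],s['gripper_width'],s['position'],s['contact_force'],"a",np.arctan2(-(h[1]+1.1),h[2]+15.85)+2*np.pi)
a=cv2.imread("pics/top_n.png")[140:300,150:450];b=cv2.imread("pics/scene_n.png")[100:320,200:460]
cv2.imwrite("pics/c7.png",np.hstack([cv2.resize(a,(400,300),interpolation=2),cv2.resize(b,(355,300),interpolation=2)]))
E
```

```text
|w| 119.2 az -0.1166 tilt 0.003
top 526 wheel az,tilt,dx,dy [-0.114 -0.001 -0.328 -0.13 ] 0.85
scene 1042 wheel az,tilt,dx,dy [-0.116 -0.    -0.084 -0.362] 0.66
31.35 16.414855672931864 [437.00375495 132.13299164  99.94000194] [3.64079522 3.33558394 2.69027933] a 4.249339287578383
```

View pics/c7.png

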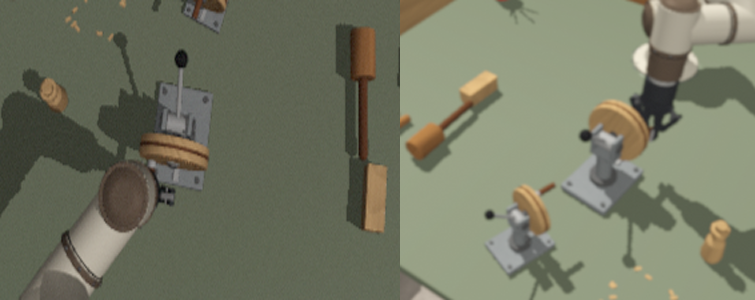

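```bash
python3 -c "
from bench import arm
print(arm.job_done())"
```

```text
the job is handed in; nothing more can be done
None
```

The job is handed in at about 31 s of the 72 s. The gripper is still holding the knob, with the hidden weight calculated to be straight down.

- **Levelling:** I set the larger stand's head with the ball lever in two goes. The last camera fits put it within about 0.003 rad of square and level. The base's own yaw is only known to about 0.005 rad, so squareness is no better than that.
- **Cranking:** From the second grip I turned the wheel one way without letting go for about 8.9 rad (1.4 turns). The force fit gave a drag of 0.23 N m and a weight pull of 0.20–0.21 N m. It puts the heavy side down at a spindle angle of about 4.26 (modulo 2π). The wheel ended at about 4.25, after I backed it up 0.07 rad. I'd trust that to about 2°.
- **What went wrong:**
  - My first knob grip leaned too far, and joint 3 reached its limit about a quarter turn in. That swivelled the head by about 0.015 rad. I regripped more upright, which squared it again, and started the full turn from there.
  - Cranking later tilted the head by about −0.013 rad. I lifted it back at the bottom of the turn.
- **Final checks:** Contact forces were under 5 N. In the last picture the figure, block and mallet looked untouched; I did not measure their positions.

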